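# Set out the slide-mounting place

## Task

Set out the slide-mounting place on the dark grey bench mat. Lay the petri dish, open side up, in line with the slide rack and the timer and midway between them, and after that stand the dropper bottle upright in the middle of the dish so that its drips are caught. Stand the oil bottle midway between the slide rack and the dish, in line with them, and the lidded staining jar straight behind the dish (towards the mat's far long edge) with about 3 cm of free mat between jar and dish. Keep the wax block and the stack of steel moulds where they are.

Things in the scene. Friction and masses are not known exactly. Their poses are not given: they have to be found in the camera images.
- petri_dish: clear round open dish, loose, 57 mm outside diameter, 12 mm high, floor 2 mm thick, free inner width 50 mm; stands open side up on the bench at the start. Origin: centre of its underside, z up. Can be gripped across its outside, any way round.
- dropper_bottle: amber bottle with a black rubber dropper bulb, loose, upright, 102 mm high; round body 32 to 34 mm in diameter up to 70 mm, narrower neck and bulb above. Origin: centre of its underside, z up.
- oil_bottle: white bottle with a green conical nozzle, loose, upright, 98 mm high; round body 37 mm in diameter up to 64 mm, nozzle 17 mm wide above. Origin: centre of its underside, z up.
- staining_jar: round glass jar with pink contents and a knobbed lid, loose, upright, 114 mm high; body 51 mm in diameter up to 84 mm, lid 53 mm in diameter to 99 mm, knob 18 mm in diameter on top; the lid does not come off. Origin: centre of its underside, z up.
- slide_rack: narrow steel rack of glass slides with a tall wire bail, fixed on the mat near one short end, 103 mm long, 25 mm wide, 64 mm high; its length runs across the mat (along the mat's x). It may be at the left or the right end. Origin: centre of its underside; its own y runs along its length.
- timer: flat white square timer with three buttons, 66 x 66 x 20 mm, fixed on the mat near the other short end. Origin: centre of its underside.
- mat: dark grey rubber bench mat, fixed flat on the bench, 180 x 350 mm, 3 mm thick. Origin: centre of its underside; its y runs along its long side (to the robot's left), its x across it, away from the robot. Rack and timer stand with their centres on the mat's line x = -30 mm, at y = +130 and -130 mm, either way round, so that the point midway between them is x = -30 mm, y = 0.
- wax_block: small off-white block of paraffin with rounded edges, 32 x 44 x 18 mm, loose on the bench, not to be moved. Origin: centre of its underside.
- mould_stack: small stack of three steel moulds, 30 x 39 x 22 mm, loose on the bench, not to be moved. Origin: centre of its underside.
Mind the look-alikes: they are no part of the job. What is shaped like the oil_bottle but blue is not meant.

How it is judged:
By the outcome, as a careful person would: the job done as asked, in the order asked, and still so for the second after the job is handed in, with the robot touching nothing.
It also fails if it takes over 115 s, if anything falls off the work surface, if the arm or the gripper's body presses on something with over 40 N, if the wrist force passes 120 N, or if a joint passes its speed limit or range.

## Robot

A 7-joint arm with a two-finger parallel gripper is mounted at the origin on a cart in front of the work surface, level with it; the furniture and walls round the work are solid. World frame = base frame: x ahead of the robot, y to its left, z up, the work surface at z = 0. Lengths are in m, angles in rad, forces in N, time in s.
With the tool pointing down it reaches from about 0.425 to 0.925 m from the base axis. Payload 6.8 kg.
Tool frame: the origin (TCP) lies on the mounting face of the last link; the fingertips stand 173 mm ahead of it and the grasp point (between the pads) lies 155 mm ahead of it (grip_point_offset is the distance from the TCP to the grasp point, in m); x points along the fingers, z is the direction in which the jaws open and shut, and the axes are right-handed (so a half turn about x gives the same grasp; the last joint's range is limited). The gripper opens to 85 mm and grips with 20 to 120 N. Pads are 22 mm wide; open, the fingers measure 114 mm over their backs; the gripper's body (76 mm by 85 mm) begins 54 mm behind the grasp point. The pads swing forward as they close: fully open they stand 13 mm farther back than shut.
Start: joints at [-1.279, 0.477, 0.022, 1.555, -0.011, 1.109, -0.083], TCP at [0.263, 0.622, 0.405] pointing down, gripper open.
Joint ranges: [-2.96, 2.96], [-0.34, 2.1], [-1.41, 1.46], [0.24, 2.44], [-1.37, 4.51], [0.17, 1.92], [-2.96, 2.96]. Speed limits (rad/s): [2.39, 2.39, 3.14, 3.14, 3.14, 3.14, 3.14].

## Interface

Orientations are given as a rotation vector (axis times angle).
In Python, from bench import * gives the robot as it stands. The module is installed in compiled form; this text tells all that it offers.
- The arm moves only by the tool servo_tool, never from a script. Its argument "motion" is a list of rows, each a list of 5 numbers: the shift along the tool's x, y, z in m, then the turn about the tool's x in degrees, then the gripper command: -1 is fully open, 1 is shut, values between are in proportion. In form: [[dx, dy, dz, turn, fingers], ...]. A call has 1 to 8 rows; each row is the pose to reach, as a shift and turn from the pose measured when the call began, along the tool's axes at that moment; what a row does not reach only later rows make up. A row lasts 1/10 s, in which the tool goes at most 50 mm and 8.59 degrees, less where a joint would pass 70% of its speed; a pose out of reach is approached as far as the arm can. A call with a gripper value outside its range is refused whole. The fingers move at their own pace and stop on an object; "force" is the grip in N (left out, the last holds). Time passes only in rows, so rows that repeat a pose let the fingers close. It gives the time, the measured TCP pose, the force and the opening at its end, in the units of the state.
- get_obs(): the state, without advancing time (a new reading comes with each control period).
- grab_frame(name): name is "scene" or "side" or "wrist"; returns the picture (420x560x3 uint8, red, green, blue); there is no depth.
- camera_params(name): a dict with "mtx" (3x3 intrinsics, pixels), "world_to_cam" (4x4, takes a point from world to camera coordinates); the wrist camera has in their place "T_tool_cam" (4x4, takes a point from camera to tool coordinates, whose origin is the TCP and whose axes are the tool frame's). Camera axes: x right, y down, z forward; pixel columns grow to the right and rows downward; lengths in m; the calibration is good to about 2 mm. A picture is of the moment at which its call begins: read the wrist's pose just before it. camera_params takes no time and is no camera call.
- hand_in(): hands the job in, once; it reports no verdict.
The state is a dict: "clock": time; "joints": joint angles; "qvel": joint speeds; "tau": joint torques, N m; "tcp_pos": TCP position; "orientation": TCP orientation; "contact_force": force on the tool from outside, world axes, zero at the start; "moment": the same for the moment, N m; "grip_width": finger opening in m.
Only numpy, scipy, OpenCV 4.12 (cv2) and the standard library are available. Lean on these libraries where they do the work, as an engineer would, in place of code of your own. Each camera call takes 0.05 s, during which the arm holds its last target. There are 200 camera calls.

## Working session

There is one attempt and no reset: what is moved stays moved. The work goes in short steps, Python scripts to look and compute and a tool call to move; the robot and the scene stay as the last step left them, time stands still between calls to the robot, and variables do not carry over. Pictures are saved under pics/ and viewed, about 12 in all and at most 16, crops included, and the job is handed in when it is done.

Besides the shell and the picture viewer there is one more tool, called after ">>>" by a JSON object that holds its "fn" and its "kwargs", one argument or row to a line. servo_tool: Moves the arm, as the interface text tells. Its arguments: {"type":"object","properties":{"motion":{"type":"array","items":{"type":"array","items":{"type":"number"}}},"force":{"type":"number"}},"required":["motion"]}

```bash
mkdir -p pics
cat > h.py <<'E'
from bench import *
import numpy as np, cv2
from scipy.spatial.transform import Rotation as R
def save(n,f):
    im=grab_frame(n); cv2.imwrite(f,im[:,:,::-1]); return im
def ray(n,uv,z,pose=None):
    p=camera_params(n); K=np.array(p['mtx'])
    d=np.linalg.inv(K)@np.array([uv[0],uv[1],1.])
    if n=='wrist':
        o=pose or get_obs(); T=np.array(p['T_tool_cam']); Rt=R.from_rotvec(o['orientation']).as_matrix()
        c=Rt@T[:3,3]+o['tcp_pos']; d=Rt@T[:3,:3]@d
    else:
        M=np.array(p['world_to_cam']); c=-M[:3,:3].T@M[:3,3]; d=M[:3,:3].T@d
    return c+d*(z-c[2])/d[2]
def proj(n,X):
    p=camera_params(n); M=np.array(p['world_to_cam']); q=np.array(p['mtx'])@(M[:3,:3]@np.array(X)+M[:3,3]); return q[:2]/q[2]
E
python3 - <<'E'
from h import *
a=save('scene','pics/s.png');b=save('side','pics/d.png');
o=get_obs();print(o['tcp_pos'],R.from_rotvec(o['orientation']).as_matrix().round(3),o['grip_width'],o['clock'])
for n in('scene','side'):
    M=np.array(camera_params(n)['world_to_cam']);print(n,-M[:3,:3].T@M[:3,3],M[2,:3]) 
print(camera_params('wrist'))
E
```

```text
[0.26263207 0.62153767 0.40379366] [[-0.001 -0.921  0.389]
 [-0.002  0.389  0.921]
 [-1.    -0.    -0.002]] 0.08549532417580112 0.1
scene [0.1550839  0.25453456 0.94362821] [ 0.32165997 -0.34668467 -0.88110419]
side [0.39255564 0.54294001 0.87546719] [ 0.0859991  -0.60858709 -0.78881298]
{'mtx': array([[330.165995  ,   0.        , 275.6751622 ],
       [  0.        , 330.165995  , 208.70932045],
       [  0.        ,   0.        ,   1.        ]]), 'T_tool_cam': array([[ 1.09409992e-04, -2.59156040e-01,  9.65835459e-01,
         3.04725197e-02],
       [ 9.27293914e-04, -9.65835024e-01, -2.59156029e-01,
         6.53627670e-02],
       [ 9.99999564e-01,  9.23967603e-04,  1.34641817e-04,
        -2.36742238e-04],
       [ 0.00000000e+00,  0.00000000e+00,  0.00000000e+00,
         1.00000000e+00]])}
```

View pics/s.png

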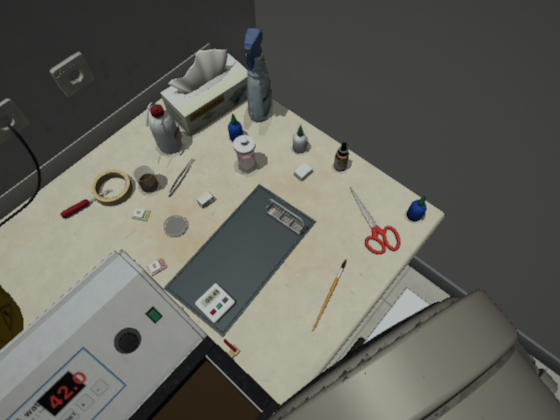

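View pics/d.png

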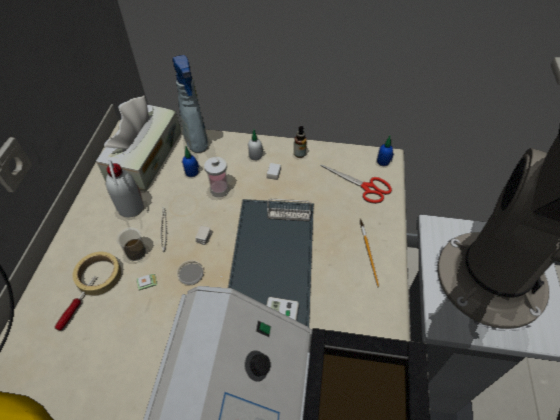

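The pictures show the rack at the far (−y) end of the mat (side 290,211) and the timer at the near end (283,306). In the scene view:
- The dish is at (176,226), the dropper bottle at (342,158) and the staining jar at (245,154).
- Three bottles share the oil bottle's shape: (300,138) white/green, and (235,127) and (417,209), both blue. The white/green one fits.

I'll confirm this in a crop.

Run:
```python
from h import *
a=cv2.imread('pics/s.png');b=cv2.imread('pics/d.png')
c1=cv2.resize(a[100:260,130:390],None,fx=3,fy=3,interpolation=cv2.INTER_CUBIC)[:, :780]
cv2.imwrite('pics/c1.png',c1)
c2=cv2.resize(b[115:320,150:410],None,fx=2.9,fy=2.9,interpolation=cv2.INTER_CUBIC);cv2.imwrite('pics/c2.png',c2)
# mat
for n,im in(('scene',a),('side',b)):
    m=((im.max(2)<85)&(im.min(2)>25)).astype(np.uint8)
    nn,l,s,cc=cv2.connectedComponentsWithStats(cv2.morphologyEx(m,cv2.MORPH_OPEN,np.ones((3,3))))
    p=(240,250) if n=='scene' else (270,255)
    k=l[p[1],p[0]];print(n,k,s[k]); 
    ct=max(cv2.findContours((l==k).astype(np.uint8),0,2)[0],key=cv2.contourArea)
    pts=np.array([ray(n,q,.003)[:2] for q in ct[:,0]],np.float32)
    r=cv2.minAreaRect(pts);print(r);print(cv2.boxPoints(r).round(3).tolist())
for n,d in dict(scene=dict(dish=(176,226),oil=(300,150),drop=(342,168),jar=(247,168),wax=(303,172),mould=(206,200),rack=(286,216),timer=(215,302)),side=dict(dish=(191,272),oil=(256,157),drop=(300,156),jar=(219,191),wax=(274,172),mould=(203,236),rack=(290,213),timer=(283,308))).items():
    for k,v in d.items(): print(n,k,ray(n,v,.003).round(3))
```

```text
scene 13 [ 166  186  148  148 8077]
((0.4851694405078888, 0.03093940019607544), (0.17685680091381073, 0.3464919328689575), 3.9741203784942627)
[[0.38499999046325684, 0.1979999989271164], [0.4090000092983246, -0.14800000190734863], [0.5849999785423279, -0.13600000739097595], [0.5609999895095825, 0.20999999344348907]]
side 10 [ 229  200   84  126 7142]
((0.48660391569137573, 0.016817688941955566), (0.1771554797887802, 0.3199292719364166), 4.156293869018555)
[[0.3869999945163727, 0.17000000178813934], [0.4099999964237213, -0.14900000393390656], [0.5870000123977661, -0.13600000739097595], [0.5630000233650208, 0.18299999833106995]]
scene dish [0.658 0.086 0.003]
scene oil [ 0.575 -0.288  0.003]
scene drop [ 0.455 -0.315  0.003]
scene jar [ 0.643 -0.152  0.003]
scene wax [ 0.524 -0.239  0.003]
scene mould [ 0.655 -0.013  0.003]
scene rack [ 0.473 -0.112  0.003]
scene timer [0.45  0.156 0.003]
side dish [0.659 0.084 0.003]
side oil [ 0.579 -0.286  0.003]
side drop [ 0.461 -0.307  0.003]
side jar [ 0.651 -0.154  0.003]
side wax [ 0.522 -0.239  0.003]
side mould [ 0.656 -0.014  0.003]
side rack [ 0.462 -0.111  0.003]
side timer [0.444 0.14  0.003]
```

View pics/c1.png

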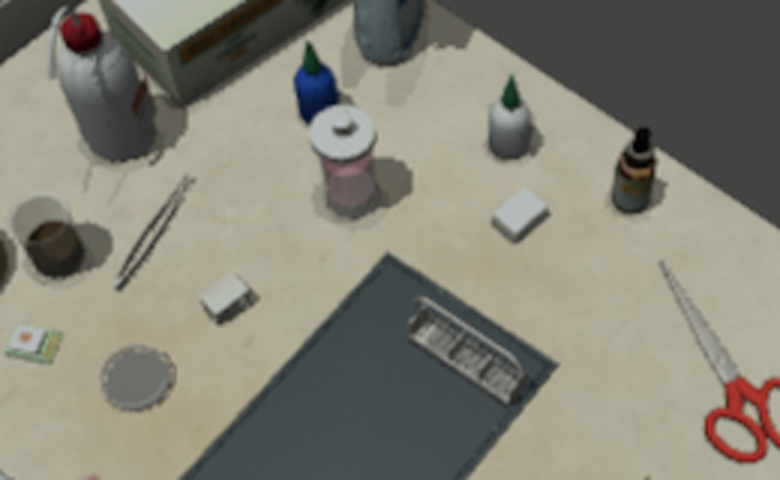

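View pics/c2.png

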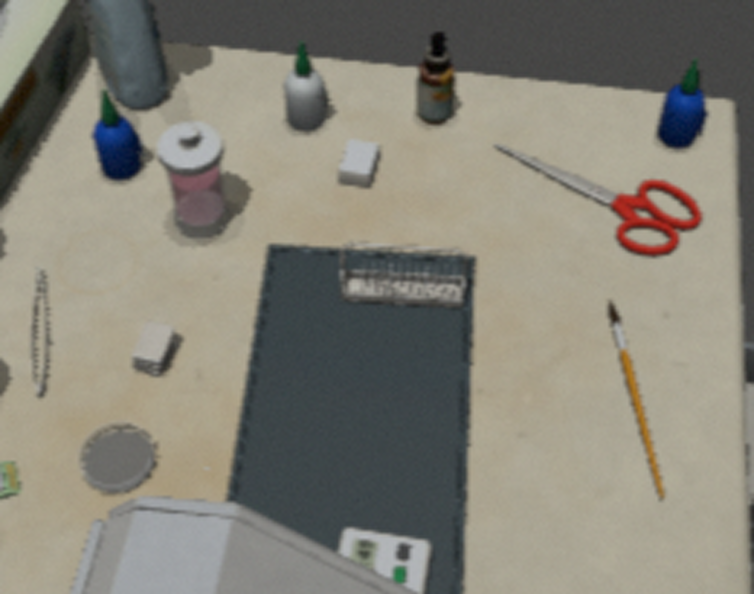

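Views so far: 4. The crop confirms the oil bottle is the white one with the green nozzle at scene (300,138), and the two blue ones are look-alikes. The dish is at (176,226), and the dropper bottle is amber with a black bulb. The mat centre is about (0.486, 0.031) with yaw +4°. Next I'll work out the first move, above the dish, and check the instrument's height.

```bash
cat >> h.py <<'E'
A=np.radians(4.0); MC=np.array([.486,.0305])
def mat(x,y): return MC+[x*np.cos(A)-y*np.sin(A), x*np.sin(A)+y*np.cos(A)]
def go(x,y,z,psi,o=None):
    o=o or get_obs(); Rt=R.from_rotvec(o['orientation']).as_matrix()
    p0=np.degrees(np.arctan2(Rt[1,2],Rt[0,2])); t=(p0-psi+180)%360-180
    print('pos',np.round(o['tcp_pos'],4),'psi',round(p0,1),'F',np.round(o['contact_force'],1),'w',round(o['grip_width'],4),'t',round(o['clock'],2),'| go',(Rt.T@(np.array([x,y,z])-o['tcp_pos'])).round(4),'turn',round(t,1))
def tri(u,v):
    a0,a1=ray('scene',u,0),ray('scene',u,1);b0,b1=ray('side',v,0),ray('side',v,1)
    d,e=a1-a0,b1-b0; s=np.linalg.lstsq(np.c_[d,-e],b0-a0,rcond=None)[0]
    p,q=a0+s[0]*d,b0+s[1]*e; return ((p+q)/2).round(3),np.linalg.norm(p-q).round(4)
E
python3 - <<'E'
from h import *
for v in((233,291),(205,290),(178,292)): print(tri((122,252),v))
print('blue',tri((236,116),(188,151)),'drop',tri((344,144),(301,128)),'oil',tri((301,125),(254,131)),'knob',tri((244,141),(216,161)))
print(mat(-30,0),mat(-30,-65),mat(54,0))
go(.650,.04,.40,4)
E
```

```text
(array([0.518, 0.241, 0.29 ]), np.float64(0.0397))
(array([0.563, 0.23 , 0.235]), np.float64(0.0122))
(array([0.612, 0.22 , 0.173]), np.float64(0.0149))
blue (array([ 0.741, -0.221,  0.069]), np.float64(0.0049)) drop (array([ 0.463, -0.317,  0.096]), np.float64(0.002)) oil (array([ 0.584, -0.298,  0.088]), np.float64(0.004)) knob (array([ 0.647, -0.157,  0.11 ]), np.float64(0.0002))
[-29.44092151  -2.06219421] [-24.90675071 -66.90385748] [54.35445871  3.79734958]
pos [0.2626 0.6215 0.4038] psi 67.1 F [-0.5  0.4  0.4] w 0.0855 t 0.1 | go [ 0.0045 -0.5832 -0.3849] turn 63.1
```

>>> {"fn": "servo_tool", "kwargs": {
  "motion": [
    [-0.05,0,0,0,-1],
    [-0.05,-0.583,-0.385,63,-1],
    [-0.05,-0.583,-0.385,63,-1],
    [-0.05,-0.583,-0.385,63,-1],
    [-0.05,-0.583,-0.385,63,-1],
    [-0.05,-0.583,-0.385,63,-1],
    [-0.05,-0.583,-0.385,63,-1],
    [-0.05,-0.583,-0.385,63,-1]
  ]
}}

```text
clock: 0.9
tcp_pos: [0.4573, 0.3283, 0.454]
orientation: [-0.091, 1.57, 0.089]
contact_force: [0.4, 1.1, -0.1]
grip_width: 0.0857
```

Run:
```python
from h import *
go(.650,.04,.35,4)
```

```text
pos [0.4573 0.3283 0.454 ] psi 6.6 F [ 0.4  1.1 -0.1] w 0.0857 t 0.9 | go [ 0.1043 -0.3083  0.1585] turn 2.6
```

>>> {"fn": "servo_tool", "kwargs": {
  "motion": [
    [0,-0.308,0.158,2.6,-1],
    [0,-0.308,0.158,2.6,-1],
    [0,-0.308,0.158,2.6,-1],
    [0,-0.308,0.158,2.6,-1],
    [0.05,-0.308,0.158,2.6,-1],
    [0.1,-0.308,0.158,2.6,-1],
    [0.1,-0.308,0.158,2.6,-1],
    [0.1,-0.308,0.158,2.6,-1]
  ]
}}

```text
clock: 1.7
tcp_pos: [0.6497, 0.0371, 0.3515]
orientation: [-0.055, 1.574, 0.05]
contact_force: [0.6, 0.5, -0.1]
grip_width: 0.0852
```

Run:
```python
from h import *
MC
go(.658,.085,.2,4)
save('wrist','pics/w1.png')
```

```text
pos [0.6497 0.0371 0.3515] psi 3.8 F [ 0.6  0.5 -0.1] w 0.0852 t 1.7 | go [0.1513 0.0478 0.0121] turn -0.2
```

View pics/w1.png

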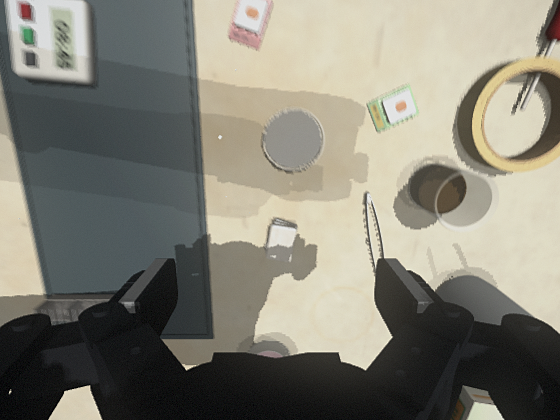

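The wrist view (5th) shows the dish at (293,140), the mould stack at (282,235), the timer at (48,40) and the mat's far edge running (190,0)–(213,338).

Run:
```python
from h import *
o=get_obs()
im=cv2.imread('pics/w1.png')
print('L,R,T,B',[ray('wrist',q,.008,o)[:2].round(4) for q in((262,140),(325,140),(293,108),(293,171))])
a,b=[ray('wrist',q,.003,o)[:2] for q in((190.5,0),(212.5,330))];print('edge',a,b,np.degrees(np.arctan2(-(a-b)[0],(a-b)[1])))
print('far edge pred',mat(.09,.1),mat(.09,-.1))
print('mould',ray('wrist',(282,235),.022,o)[:2],'timer',[ray('wrist',q,.023,o)[:2].round(3) for q in((92,0),(97,82),(12,78))], mat(-.03,.13))
go(.658,.085,.2,4)
```

```text
L,R,T,B [array([0.6322, 0.0781]), array([0.69  , 0.0818]), array([0.6584, 0.108 ]), array([0.6629, 0.0513])]
edge [0.56553573 0.18959225] [ 0.58834239 -0.13110867] 4.067744396259729
far edge pred [0.56880512 0.13653449] [ 0.58275641 -0.06297832]
mould [ 0.65644754 -0.00824785] timer [array([0.493, 0.179]), array([0.492, 0.118]), array([0.42 , 0.117])] [0.44700474 0.15809063]
pos [0.6499 0.0338 0.3488] psi 3.6 F [ 0.3 -2.7 -1.4] w 0.0855 t 1.75 | go [0.1484 0.0515 0.0123] turn -0.4
```

>>> {"fn": "servo_tool", "kwargs": {
  "motion": [
    [0.04,0.049,0.0145,-0.4,-1],
    [0.09,0.049,0.0145,-0.4,-1],
    [0.13,0.049,0.0145,-0.4,-1],
    [0.148,0.049,0.0145,-0.4,-1],
    [0.148,0.049,0.0145,-0.4,-1]
  ]
}}

```text
clock: 2.25
tcp_pos: [0.6584, 0.0831, 0.1965]
orientation: [-0.062, 1.584, 0.05]
contact_force: [0.2, -0.0, 0.5]
grip_width: 0.0855
```

Run:
```python
from h import *
go(.6605,.083,.169,4)
save('wrist','pics/w2.png')
```

```text
pos [0.6584 0.0831 0.1965] psi 4.1 F [ 0.2 -0.   0.5] w 0.0855 t 2.25 | go [ 0.0275 -0.      0.0024] turn 0.1
```

View pics/w2.png

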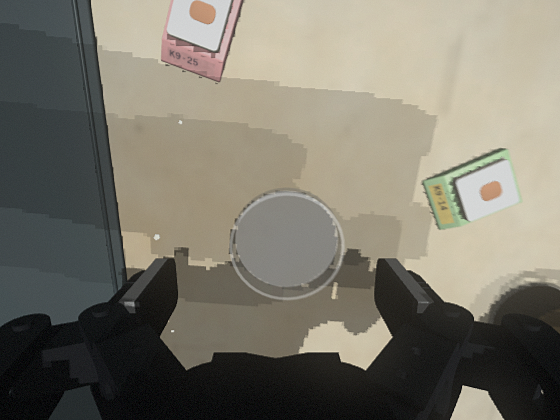

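The dish rim is centred at (288,244) between the pads (view 6).

Run:
```python
from h import *
o=get_obs()
for q in((288,244),(231,246),(344,246),(288,190),(288,299)): print(ray('wrist',q,.010,o).round(4))
go(.6605,.083,.169,4)
```

```text
[0.6641 0.0858 0.01  ]
[0.635  0.0825 0.01  ]
[0.6928 0.0868 0.01  ]
[0.6618 0.1139 0.01  ]
[0.6667 0.0543 0.01  ]
pos [0.6597 0.0828 0.1991] psi 4.0 F [0.4 1.4 0.9] w 0.0851 t 2.3 | go [0.0301 0.0004 0.0011] turn 0.0
```

>>> {"fn": "servo_tool", "kwargs": {
  "motion": [
    [0.015,0.0015,0.004,0,-1],
    [0.029,0.0015,0.004,0,-1],
    [0.029,0.0015,0.004,0,-1],
    [0.029,0.0015,0.004,0,-1]
  ]
}}

```text
clock: 2.7
tcp_pos: [0.6633, 0.0843, 0.1701]
orientation: [-0.061, 1.58, 0.05]
contact_force: [-0.5, -0.2, 0.1]
grip_width: 0.0851
```

>>> {"fn": "servo_tool", "kwargs": {
  "motion": [
    [0,0,0,0,0.1],
    [0,0,0,0,0.3],
    [0,0,0,0,0.5],
    [0,0,0,0,0.7],
    [0,0,0,0,0.7],
    [0,0,0,0,0.7]
  ],
  "force": 25
}}

```text
clock: 3.3
tcp_pos: [0.6637, 0.0842, 0.1711]
orientation: [-0.061, 1.579, 0.05]
contact_force: [-2.0, 0.3, 6.6]
grip_width: 0.0555
```

>>> {"fn": "servo_tool", "kwargs": {
  "motion": [
    [-0.02,0,0,0,0.7],
    [-0.06,0,0,0,0.7],
    [-0.06,0,0,0,0.7]
  ]
}}

```text
clock: 3.6
tcp_pos: [0.6665, 0.0844, 0.2363]
orientation: [-0.059, 1.57, 0.05]
contact_force: [0.6, -0.2, 0.8]
grip_width: 0.0555
```

Run:
```python
from h import *
go(*mat(-.03,0),.20,4)
save('wrist','pics/w3.png')
```

```text
pos [0.6665 0.0844 0.2363] psi 4.0 F [ 0.6 -0.2  0.8] w 0.0555 t 3.6 | go [ 0.0366 -0.041  -0.2138] turn -0.0
```

View pics/w3.png

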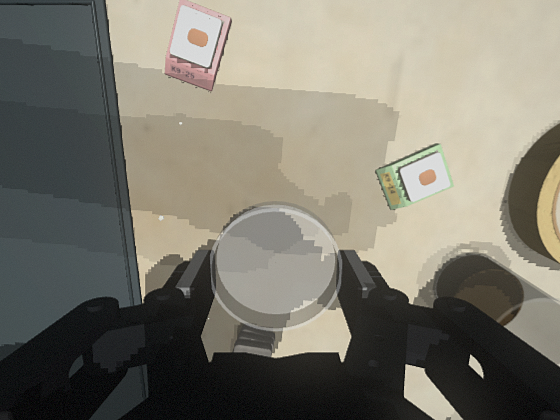

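The dish is held level between the pads, its rim centred at (276,267).

Run:
```python
from h import *
o=get_obs()
# pose at pic
o['tcp_pos']=np.array([0.6665,0.0844,0.2363])
for q in((276,204),(276,331)): print(ray('wrist',q,.0745,o).round(4))
go(*mat(-.03,0),.20,4)
```

```text
[0.6641 0.1154 0.0745]
[0.6683 0.0555 0.0745]
pos [0.6655 0.0846 0.2341] psi 4.0 F [ 0.7 -0.1 -1. ] w 0.0552 t 3.65 | go [ 0.035  -0.0412 -0.2127] turn 0.0
```

>>> {"fn": "servo_tool", "kwargs": {
  "motion": [
    [0,-0.041,-0.214,0,0.7],
    [0,-0.041,-0.214,0,0.7],
    [0,-0.041,-0.214,0,0.7],
    [0,-0.041,-0.214,0,0.7],
    [0,-0.041,-0.214,0,0.7],
    [0.036,-0.041,-0.214,0,0.7],
    [0.036,-0.041,-0.214,0,0.7]
  ]
}}

```text
clock: 4.35
tcp_pos: [0.4526, 0.0284, 0.1965]
orientation: [-0.061, 1.579, 0.05]
contact_force: [-1.6, 0.2, 0.2]
grip_width: 0.0554
```

Run:
```python
from h import *
go(*mat(-.03,0),.175,4)
```

```text
pos [0.4526 0.0284 0.1965] psi 4.0 F [-1.6  0.2  0.2] w 0.0554 t 4.35 | go [ 0.0214 -0.0001  0.0036] turn 0.0
```

>>> {"fn": "servo_tool", "kwargs": {
  "motion": [
    [0.006,0,0.0035,0,0.7],
    [0.014,0,0.0035,0,0.7],
    [0.0195,0,0.0035,0,0.7],
    [0.0215,0,0.0035,0,0.7],
    [0.0215,0,0.0035,0,0.7],
    [0.0215,0,0.0035,0,0.7]
  ]
}}

```text
clock: 4.95
tcp_pos: [0.4561, 0.0284, 0.1751]
orientation: [-0.061, 1.579, 0.05]
contact_force: [0.2, 0.5, 0.3]
grip_width: 0.0554
```

>>> {"fn": "servo_tool", "kwargs": {
  "motion": [
    [0.001,0,0,0,0.7],
    [0.002,0,0,0,0.7],
    [0.002,0,0,0,0.7]
  ]
}}

```text
clock: 5.25
tcp_pos: [0.4563, 0.0283, 0.174]
orientation: [-0.06, 1.578, 0.05]
contact_force: [-2.3, -0.5, 11.6]
grip_width: 0.0557
```

>>> {"fn": "servo_tool", "kwargs": {
  "motion": [
    [0,0,0,0,0.2],
    [0,0,0,0,-0.2],
    [0,0,0,0,-1],
    [0,0,0,0,-1],
    [0,0,0,0,-1],
    [-0.04,0,0,0,-1],
    [-0.08,0,0,0,-1],
    [-0.12,0,0,0,-1]
  ]
}}

```text
clock: 6.05
tcp_pos: [0.457, 0.029, 0.295]
orientation: [-0.06, 1.58, 0.049]
contact_force: [1.1, -0.6, -0.3]
grip_width: 0.0855
```

Run:
```python
from h import *
go(.463,-.28,.36,4)
save('wrist','pics/w4.png')
```

```text
pos [0.457 0.029 0.295] psi 4.0 F [ 1.1 -0.6 -0.3] w 0.0855 t 6.05 | go [-0.0628 -0.3091 -0.0161] turn -0.0
```

View pics/w4.png

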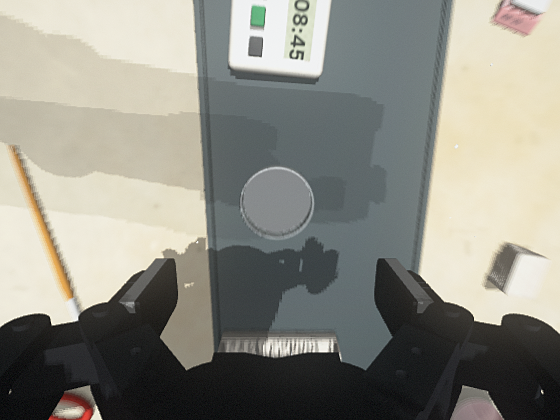

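View 8: the dish lies on the mat, open side up, at (277,203), between the timer edge (v=78) and the rack edge (v≈336).

Run:
```python
from h import *
o=get_obs();o['tcp_pos']=np.array([.457,.029,.295])
def m(q,z):
    d=ray('wrist',q,z,o)[:2]-MC; return (np.array([[np.cos(A),np.sin(A)],[-np.sin(A),np.cos(A)]])@d).round(4)
print('dish',[m(q,.013) for q in((240,203),(314,203),(277,166),(277,240))],'edges',m((207,203),.003),m((436,203),.003),'timer low edge',m((275,76),.023),m((229,72),.023),m((323,77),.023),'rack ends',m((220,336),.03),m((341,336),.03))
```

```text
dish [array([-0.0574,  0.0016]), array([0.0007, 0.0016]), array([-0.0283,  0.0307]), array([-0.0283, -0.0293])] edges [-0.0855 -0.0009] [ 0.1014 -0.0009] timer low edge [-0.0298  0.0936] [-0.0611  0.0962] [0.003  0.0929] rack ends [-0.0752 -0.107 ] [ 0.0243 -0.1068]
```

>>> {"fn": "servo_tool", "kwargs": {
  "motion": [
    [-0.03,-0.31,-0.016,0,-1],
    [-0.063,-0.31,-0.016,0,-1],
    [-0.063,-0.31,-0.016,0,-1],
    [-0.063,-0.31,-0.016,0,-1],
    [-0.063,-0.31,-0.016,0,-1],
    [-0.063,-0.31,-0.016,0,-1],
    [-0.063,-0.31,-0.016,0,-1],
    [-0.063,-0.31,-0.016,0,-1]
  ]
}}

```text
clock: 6.9
tcp_pos: [0.4635, -0.285, 0.3655]
orientation: [-0.054, 1.57, 0.044]
contact_force: [0.3, -0.2, -1.3]
grip_width: 0.0854
```

Run:
```python
from h import *
go(.463,-.31,.25,4)
save('wrist','pics/w5.png')
```

```text
pos [ 0.4635 -0.285   0.3655] psi 3.6 F [ 0.3 -0.2 -1.3] w 0.0854 t 6.9 | go [ 0.1157 -0.0241 -0.0021] turn -0.4
```

View pics/w5.png

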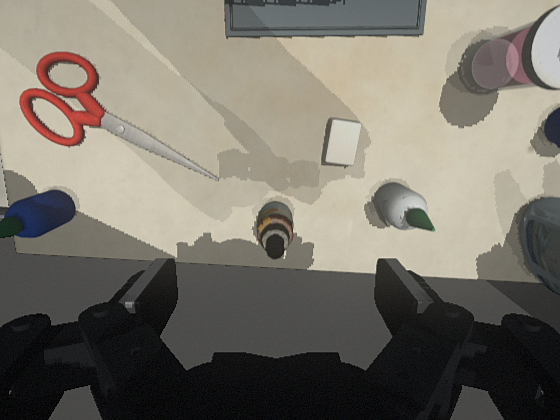

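View 9: the dropper's bulb top is at (274,243) and its body foot at about (276,208). The oil bottle's body is at (398,203).

Run:
```python
from h import *
o=get_obs();o['tcp_pos']=np.array([.4635,-.285,.3655])
print('drop top',ray('wrist',(274.5,246),.102,o),'foot L/R',ray('wrist',(258,212),.02,o),ray('wrist',(294,212),.02,o),'back',ray('wrist',(276,201),.0,o))
print('oil tip',ray('wrist',(433,229),.098,o),'foot back',ray('wrist',(390,182),.0,o), 'L',ray('wrist',(373,203),0.01,o))
go(.463,-.31,.25,4)
```

```text
drop top [ 0.46415453 -0.31277615  0.102     ] foot L/R [ 0.44715452 -0.310605    0.02      ] [ 0.48275357 -0.30821917  0.02      ] back [ 0.46451469 -0.30317884  0.        ]
oil tip [ 0.58278464 -0.29262599  0.098     ] foot back [ 0.58005813 -0.27528432  0.        ] L [ 0.56266575 -0.29620612  0.01      ]
pos [ 0.4639 -0.2826  0.3646] psi 3.7 F [-0.6  1.1  0.1] w 0.0853 t 6.95 | go [ 0.1148 -0.0267 -0.0025] turn -0.3
```

>>> {"fn": "servo_tool", "kwargs": {
  "motion": [
    [0,-0.0335,0,0,-1],
    [0.04,-0.0335,0,0,-1],
    [0.08,-0.0335,0,0,-1],
    [0.12,-0.0335,0,0,-1],
    [0.151,-0.0335,0,0,-1],
    [0.151,-0.0335,0,0,-1],
    [0.151,-0.0335,0,0,-1]
  ]
}}

```text
clock: 7.65
tcp_pos: [0.4662, -0.3157, 0.2138]
orientation: [-0.055, 1.573, 0.049]
contact_force: [-0.0, -0.3, -0.1]
grip_width: 0.0856
```

>>> {"fn": "servo_tool", "kwargs": {
  "motion": [
    [0,0,0,0,0],
    [0,0,0,0,0.4],
    [0,0,0,0,0.8],
    [0,0,0,0,1],
    [0,0,0,0,1],
    [0,0,0,0,1],
    [0,0,0,0,1]
  ],
  "force": 40
}}

```text
clock: 8.35
tcp_pos: [0.4664, -0.3161, 0.2149]
orientation: [-0.055, 1.571, 0.049]
contact_force: [-2.0, 1.1, 7.3]
grip_width: 0.0308
```

>>> {"fn": "servo_tool", "kwargs": {
  "motion": [
    [-0.03,0,0,0,1],
    [-0.07,0,0,0,1],
    [-0.1,0,0,0,1],
    [-0.1,0,0,0,1],
    [-0.1,0,0,0,1]
  ]
}}

```text
clock: 8.85
tcp_pos: [0.4665, -0.3155, 0.3154]
orientation: [-0.056, 1.57, 0.049]
contact_force: [-1.0, 0.3, -2.2]
grip_width: 0.0304
```

Run:
```python
from h import *
print(mat(-.0287,.0006))
go(*mat(-.0287,.0006),.31,4)
save('wrist','pics/w6.png')
```

```text
[0.45732806 0.02909653]
pos [ 0.4665 -0.3155  0.3154] psi 3.8 F [-1.   0.3 -2.2] w 0.0304 t 8.85 | go [0.004  0.3445 0.0138] turn -0.2
```

View pics/w6.png

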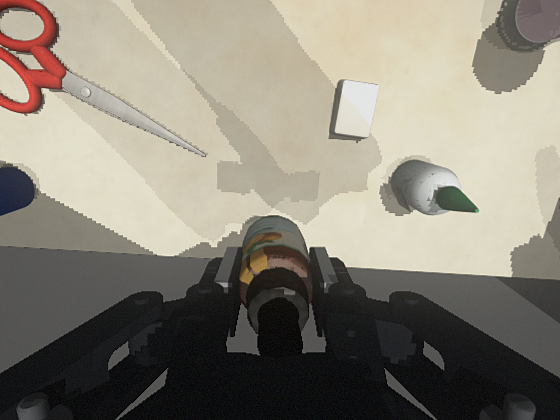

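View 10: the dropper bottle is held upright, its foot's near edge at (275,215).

Run:
```python
from h import *
o=get_obs();o['tcp_pos']=np.array([.4665,-.3155,.3154])
print(ray('wrist',(275,215),.1015,o),'bulb',ray('wrist',(279,330),.1,o)) 
print('bulb top',ray('wrist',(279,338),.2,o))
go(*mat(-.0287,.0006),.31,4)
```

```text
[ 0.46511463 -0.30405313  0.1015    ] bulb [ 0.4728765  -0.38135484  0.1       ]
bulb top [ 0.46735329 -0.31318941  0.2       ]
pos [ 0.4662 -0.3152  0.3145] psi 3.8 F [-0.2  0.  -1.8] w 0.0306 t 8.9 | go [0.0033 0.3442 0.0141] turn -0.2
```

>>> {"fn": "servo_tool", "kwargs": {
  "motion": [
    [0,0.3445,0.014,0,1],
    [0,0.3445,0.014,0,1],
    [0,0.3445,0.014,0,1],
    [0,0.3445,0.014,0,1],
    [0,0.3445,0.014,0,1],
    [0,0.3445,0.014,0,1],
    [0,0.3445,0.014,0,1],
    [0,0.3445,0.014,0,1]
  ]
}}

```text
clock: 9.7
tcp_pos: [0.4565, 0.0358, 0.3119]
orientation: [-0.062, 1.574, 0.059]
contact_force: [-0.1, -0.1, -1.4]
grip_width: 0.0303
```

Run:
```python
from h import *
go(*mat(-.0287,.0006),.225,4)
save('scene','pics/s2.png')
b=cv2.imread('pics/s2.png'); cv2.imwrite('pics/s2c.png',cv2.resize(b[150:330,150:350],None,fx=3,fy=3))
```

```text
pos [0.4565 0.0358 0.3119] psi 4.4 F [-0.1 -0.1 -1.4] w 0.0303 t 9.7 | go [ 0.0869 -0.0066  0.0006] turn 0.4
```

View pics/s2c.png

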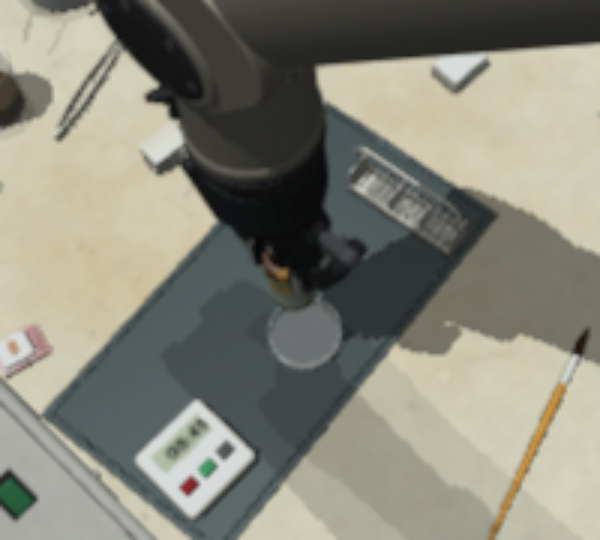

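View 11: the dish is at scene (252,260), clear under the held bottle. I'll lower it in now.

>>> {"fn": "servo_tool", "kwargs": {
  "motion": [
    [0.02,-0.0055,0.0005,0.4,1],
    [0.05,-0.0055,0.0005,0.4,1],
    [0.075,-0.0055,0.0005,0.4,1],
    [0.085,-0.0055,0.0005,0.4,1],
    [0.089,-0.0055,0.0005,0.4,1],
    [0.092,-0.0055,0.0005,0.4,1],
    [0.092,-0.0055,0.0005,0.4,1]
  ]
}}

```text
clock: 10.45
tcp_pos: [0.4574, 0.0266, 0.2205]
orientation: [-0.055, 1.573, 0.049]
contact_force: [-0.1, 0.5, -1.8]
grip_width: 0.0305
```

>>> {"fn": "servo_tool", "kwargs": {
  "motion": [
    [0,0.003,0,0,1],
    [0.001,0.003,0,0,1],
    [0.002,0.003,0,0,1],
    [0.002,0.003,0,0,1]
  ]
}}

```text
clock: 10.85
tcp_pos: [0.4577, 0.0298, 0.2198]
orientation: [-0.054, 1.572, 0.05]
contact_force: [-4.3, 0.8, 15.9]
grip_width: 0.0305
```

Contact felt at the expected height, so I'll release.

>>> {"fn": "servo_tool", "kwargs": {
  "motion": [
    [0,0,0,0,0.5],
    [0,0,0,0,0.3],
    [0,0,0,0,0],
    [0,0,0,0,-0.4],
    [0,0,0,0,-0.4],
    [-0.05,0,0,0,-0.4],
    [-0.1,0,0,0,-0.4],
    [-0.14,0,0,0,-1]
  ]
}}

```text
clock: 11.65
tcp_pos: [0.458, 0.0298, 0.3617]
orientation: [-0.054, 1.572, 0.049]
contact_force: [0.9, 1.2, -0.5]
grip_width: 0.0726
```

Run:
```python
from h import *
go(.583,-.26,.36,4)
save('wrist','pics/w7.png')
```

```text
pos [0.458  0.0298 0.3617] psi 3.8 F [ 0.9  1.2 -0.5] w 0.0726 t 11.65 | go [ 0.0023 -0.2973  0.1057] turn -0.2
```

View pics/w7.png

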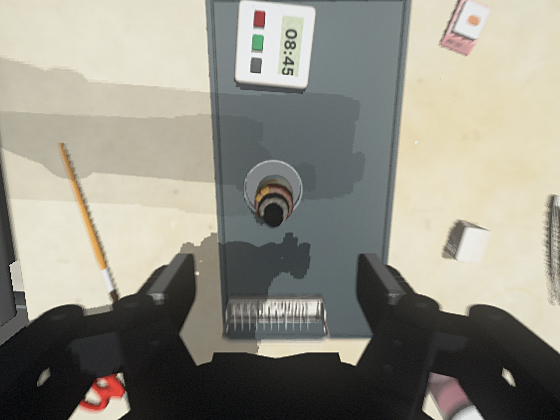

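View 12: the dropper bottle stands in the dish, which is centred at (274,189), with the bulb at (273,213). On to the oil bottle.

>>> {"fn": "servo_tool", "kwargs": {
  "motion": [
    [0,-0.332,0.103,-0.2,-1],
    [0,-0.332,0.103,-0.2,-1],
    [0,-0.332,0.103,-0.2,-1],
    [0,-0.332,0.103,-0.2,-1],
    [0,-0.332,0.103,-0.2,-1],
    [0,-0.332,0.103,-0.2,-1],
    [0,-0.332,0.103,-0.2,-1],
    [0,-0.332,0.103,-0.2,-1]
  ]
}}

```text
clock: 12.5
tcp_pos: [0.5836, -0.3027, 0.3676]
orientation: [-0.051, 1.563, 0.043]
contact_force: [-1.0, -0.2, 0.2]
grip_width: 0.0855
```

Run:
```python
from h import *
o=get_obs();go(.5825,-.295,.210,4,o)
im=save('wrist','pics/w8.png').astype(int)
hsv=cv2.cvtColor(im.astype(np.uint8),cv2.COLOR_RGB2HSV)
m=cv2.inRange(hsv,(45,90,30),(85,255,255)); n,l,s,c=cv2.connectedComponentsWithStats(m)
k=1+np.argmax(s[1:,4]);print(s[k],c[k]); ys,xs=np.where(l==k); i=ys.argmax()
print('tip',(xs[i],ys[i]),ray('wrist',(xs[i],ys[i]),.098,o),'nozzle mean',ray('wrist',c[k],.08,o))
d=get_obs();go(.5825,-.295,.210,4,d)
```

```text
pos [ 0.5836 -0.3027  0.3676] psi 3.4 F [-1.  -0.2  0.2] w 0.0855 t 12.5 | go [ 0.1576  0.0086 -0.0018] turn -0.6
[506  89   4   2   6] [507.5         89.33333333]
tip (np.int64(507), np.int64(90)) [ 0.73865011 -0.20945016  0.098     ] nozzle mean [ 0.75085141 -0.20685039  0.08      ]
pos [ 0.5836 -0.2995  0.3671] psi 3.6 F [-0.2  0.3 -1.1] w 0.0855 t 12.55 | go [ 0.1571  0.0049 -0.0017] turn -0.4
```

>>> {"fn": "servo_tool", "kwargs": {
  "motion": [
    [0.03,0.0045,-0.0015,-0.4,-1],
    [0.07,0.0045,-0.0015,-0.4,-1],
    [0.11,0.0045,-0.0015,-0.4,-1],
    [0.14,0.0045,-0.0015,-0.4,-1],
    [0.156,0.0045,-0.0015,-0.4,-1],
    [0.156,0.0045,-0.0015,-0.4,-1],
    [0.156,0.0045,-0.0015,-0.4,-1]
  ]
}}

```text
clock: 13.25
tcp_pos: [0.5832, -0.2953, 0.2122]
orientation: [-0.057, 1.563, 0.053]
contact_force: [-0.3, 0.3, 1.4]
grip_width: 0.0856
```

>>> {"fn": "servo_tool", "kwargs": {
  "motion": [
    [0,0,0,0,0],
    [0,0,0,0,0.4],
    [0,0,0,0,0.8],
    [0,0,0,0,1],
    [0,0,0,0,1],
    [0,0,0,0,1]
  ],
  "force": 40
}}

```text
clock: 13.85
tcp_pos: [0.5834, -0.2956, 0.2133]
orientation: [-0.057, 1.562, 0.052]
contact_force: [-1.3, 0.9, 6.8]
grip_width: 0.034
```

>>> {"fn": "servo_tool", "kwargs": {
  "motion": [
    [-0.03,0,0,0,1],
    [-0.07,0,0,0,1],
    [-0.11,0,0,0,1],
    [-0.15,0,0,0,1],
    [-0.15,0,0,0,1]
  ]
}}

```text
clock: 14.35
tcp_pos: [0.5832, -0.2969, 0.3697]
orientation: [-0.06, 1.552, 0.048]
contact_force: [1.4, -0.5, -0.5]
grip_width: 0.0341
```

Run:
```python
from h import *
go(*mat(-.029,-.065),.36,4)
save('wrist','pics/w9.png')
```

```text
pos [ 0.5832 -0.2969  0.3697] psi 3.9 F [ 1.4 -0.5 -0.5] w 0.0341 t 14.35 | go [ 0.0058  0.2683 -0.1035] turn -0.1
```

View pics/w9.png

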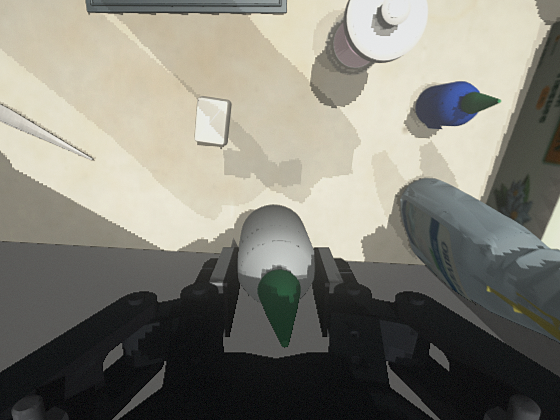

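View 13: the oil bottle is held upright, foot edge at (274,205) and tip at (286,345). The jar's lid is at (387,22).

Run:
```python
from h import *
o=get_obs();o['tcp_pos']=np.array([.5832,-.2969,.3697])
print('foot',ray('wrist',(274,205),.158,o),'tip',ray('wrist',(286,345),.254,o))
print('jar lid',ray('wrist',(387,22),.099,o),'knob',ray('wrist',(399,11),.114,o))
go(*mat(-.029,-.065),.36,4)
```

```text
foot [ 0.58400643 -0.27919861  0.158     ] tip [ 0.58811766 -0.29727173  0.254     ]
jar lid [ 0.65081985 -0.16613413  0.099     ] knob [ 0.65270627 -0.16374584  0.114     ]
pos [ 0.5826 -0.296   0.3666] psi 4.0 F [-0.   0.  -1.7] w 0.0341 t 14.4 | go [ 0.0037  0.2674 -0.1029] turn -0.0
```

>>> {"fn": "servo_tool", "kwargs": {
  "motion": [
    [0.005,0.268,-0.104,0,1],
    [0.005,0.268,-0.104,0,1],
    [0.005,0.268,-0.104,0,1],
    [0.005,0.268,-0.104,0,1],
    [0.005,0.268,-0.104,0,1],
    [0.005,0.268,-0.104,0,1],
    [0.005,0.268,-0.104,0,1],
    [0.005,0.268,-0.104,0,1]
  ]
}}

```text
clock: 15.2
tcp_pos: [0.46, -0.0351, 0.3581]
orientation: [-0.06, 1.557, 0.052]
contact_force: [-0.8, 0.0, -0.7]
grip_width: 0.0335
```

Run:
```python
from h import *
go(*mat(-.029,-.065),.2163,4)
```

```text
pos [ 0.46   -0.0351  0.3581] psi 4.1 F [-0.8  0.  -0.7] w 0.0335 t 15.2 | go [ 0.1418 -0.0006 -0.0003] turn 0.1
```

>>> {"fn": "servo_tool", "kwargs": {
  "motion": [
    [0.03,-0.0005,0,0,1],
    [0.07,-0.0005,0,0,1],
    [0.105,-0.0005,0,0,1],
    [0.125,-0.0005,0,0,1],
    [0.134,-0.0005,0,0,1],
    [0.138,-0.0005,0,0,1],
    [0.14,-0.0005,0,0,1],
    [0.14,-0.0005,0,0,1]
  ]
}}

```text
clock: 16.0
tcp_pos: [0.4623, -0.0366, 0.2187]
orientation: [-0.06, 1.556, 0.052]
contact_force: [-0.5, 0.3, -0.9]
grip_width: 0.0339
```

>>> {"fn": "servo_tool", "kwargs": {
  "motion": [
    [0.001,0,0,0,1],
    [0.002,0,0,0,1],
    [0.003,0,0,0,1],
    [0.003,0,0,0,1]
  ]
}}

```text
clock: 16.4
tcp_pos: [0.4626, -0.0366, 0.2162]
orientation: [-0.059, 1.555, 0.052]
contact_force: [-0.2, 0.7, 3.5]
grip_width: 0.034
```

>>> {"fn": "servo_tool", "kwargs": {
  "motion": [
    [0,0,0,0,0.5],
    [0,0,0,0,0.2],
    [0,0,0,0,-0.2],
    [0,0,0,0,-0.5],
    [-0.03,0,0,0,-0.5],
    [-0.07,0,0,0,-0.5],
    [-0.11,0,0,0,-1],
    [-0.14,0,0,0,-1]
  ]
}}

```text
clock: 17.2
tcp_pos: [0.4605, -0.0363, 0.3582]
orientation: [-0.059, 1.553, 0.052]
contact_force: [0.7, 0.4, 0.2]
grip_width: 0.0854
```

Run:
```python
from h import *
go(.65,-.17,.37,4)
save('wrist','pics/w10.png')
```

```text
pos [ 0.4605 -0.0363  0.3582] psi 4.1 F [0.7 0.4 0.2] w 0.0854 t 17.2 | go [-0.0081 -0.1468  0.1797] turn 0.1
```

>>> {"fn": "servo_tool", "kwargs": {
  "motion": [
    [-0.008,-0.147,0.18,0,-1],
    [-0.008,-0.147,0.18,0,-1],
    [-0.008,-0.147,0.18,0,-1],
    [-0.008,-0.147,0.18,0,-1],
    [-0.008,-0.147,0.18,0,-1],
    [-0.008,-0.147,0.18,0,-1],
    [-0.008,-0.147,0.18,0,-1]
  ]
}}

```text
clock: 17.95
tcp_pos: [0.6514, -0.1715, 0.3733]
orientation: [-0.057, 1.549, 0.051]
contact_force: [-1.3, 0.0, -0.0]
grip_width: 0.0854
```

Run:
```python
from h import *
o=get_obs();go(.65,-.161,.24,4,o);np.save('o.npy',[o['tcp_pos'],o['orientation']])
save('wrist','pics/w11.png')
```

```text
pos [ 0.6514 -0.1715  0.3733] psi 3.9 F [-1.3  0.  -0. ] w 0.0854 t 17.95 | go [ 0.1332  0.0111 -0.0034] turn -0.1
```

View pics/w11.png

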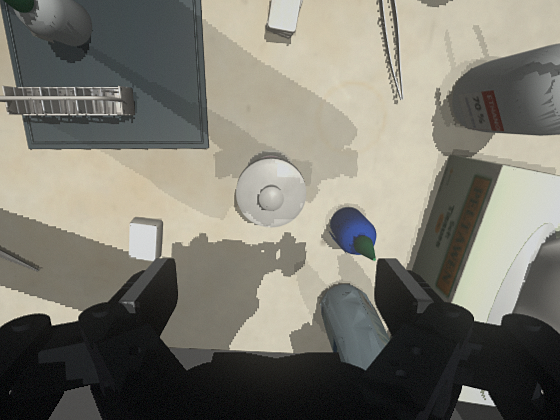

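View 14: the jar's lid is centred at (270,191), the blue look-alike at (352,230), and the spray bottle beyond it.

Run:
```python
from h import *
o=get_obs();P=np.load('o.npy');o['tcp_pos'],o['orientation']=P
for q in((270,191),(234.5,191),(305.5,191),(270,155),(270,227)): print('lid',ray('wrist',q,.097,o).round(4))
print('knob',ray('wrist',(270.5,197),.114,o).round(4),'spray',tri((253,40),(182,65)))
go(.65,-.161,.24,4)
```

```text
lid [ 0.652  -0.1594  0.097 ]
lid [ 0.6252 -0.1612  0.097 ]
lid [ 0.679  -0.1577  0.097 ]
lid [ 0.6502 -0.1323  0.097 ]
lid [ 0.6539 -0.1882  0.097 ]
knob [ 0.6524 -0.1601  0.114 ] spray (array([ 0.746, -0.309,  0.258]), np.float64(0.0027))
pos [ 0.651  -0.1707  0.3734] psi 4.0 F [-0.6  0.7 -0.9] w 0.0853 t 18.0 | go [ 0.1334  0.0102 -0.003 ] turn -0.0
```

>>> {"fn": "servo_tool", "kwargs": {
  "motion": [
    [0.03,0.011,-0.001,0,-1],
    [0.07,0.011,-0.001,0,-1],
    [0.105,0.011,-0.001,0,-1],
    [0.125,0.011,-0.001,0,-1],
    [0.133,0.011,-0.001,0,-1],
    [0.133,0.011,-0.001,0,-1],
    [0.133,0.011,-0.001,0,-1]
  ]
}}

```text
clock: 18.7
tcp_pos: [0.6522, -0.1599, 0.2417]
orientation: [-0.057, 1.548, 0.053]
contact_force: [-0.3, -0.5, -0.8]
grip_width: 0.0857
```

>>> {"fn": "servo_tool", "kwargs": {
  "motion": [
    [0,0,0,0,-0.3],
    [0,0,0,0,0],
    [0,0,0,0,0.3],
    [0,0,0,0,0.6],
    [0,0,0,0,0.8],
    [0,0,0,0,0.8],
    [0,0,0,0,0.8]
  ],
  "force": 50
}}

```text
clock: 19.4
tcp_pos: [0.6524, -0.1603, 0.2433]
orientation: [-0.057, 1.546, 0.052]
contact_force: [-2.3, 1.3, 8.1]
grip_width: 0.0499
```

>>> {"fn": "servo_tool", "kwargs": {
  "motion": [
    [-0.02,0,0,0,0.8],
    [-0.05,0,0,0,0.8],
    [-0.09,0,0,0,0.8],
    [-0.13,0,0,0,0.8],
    [-0.13,0,0,0,0.8]
  ]
}}

```text
clock: 19.9
tcp_pos: [0.6506, -0.1615, 0.3797]
orientation: [-0.058, 1.536, 0.05]
contact_force: [1.1, -0.6, -0.5]
grip_width: 0.0496
```

Run:
```python
from h import *
print(mat(.055,.0005))
go(*mat(.055,.0005),.37,4)
```

```text
[0.54083114 0.03483539]
pos [ 0.6506 -0.1615  0.3797] psi 4.0 F [ 1.1 -0.6 -0.5] w 0.0496 t 19.9 | go [ 0.0052  0.2035 -0.0962] turn -0.0
```

>>> {"fn": "servo_tool", "kwargs": {
  "motion": [
    [0.005,0.2035,-0.096,0,0.8],
    [0.005,0.2035,-0.096,0,0.8],
    [0.005,0.2035,-0.096,0,0.8],
    [0.005,0.2035,-0.096,0,0.8],
    [0.005,0.2035,-0.096,0,0.8],
    [0.005,0.2035,-0.096,0,0.8],
    [0.005,0.2035,-0.096,0,0.8]
  ]
}}

```text
clock: 20.6
tcp_pos: [0.5408, 0.0351, 0.3701]
orientation: [-0.059, 1.536, 0.051]
contact_force: [-0.2, -0.3, -1.3]
grip_width: 0.0499
```

Run:
```python
from h import *
o=get_obs();go(*mat(.055,.0005),.2463,4,o)
save('wrist','pics/w12.png');print(o['orientation'],R.from_rotvec(o['orientation']).as_matrix()[:,0])
```

```text
pos [0.5408 0.0351 0.3701] psi 4.0 F [-0.2 -0.3 -1.3] w 0.0499 t 20.6 | go [ 0.1237  0.0006 -0.0042] turn 0.0
[-0.05878253  1.53612613  0.05087561] [ 0.03411128 -0.0038615  -0.99941058]
```

View pics/w12.png

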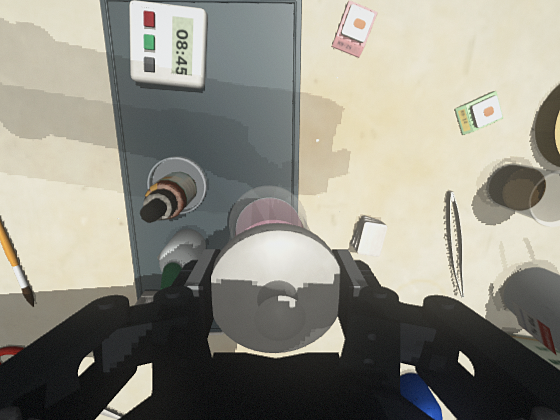

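View 15: the jar is held upright and clear of the dropper (175,195) and the oil bottle (180,265). Lowering it now.

>>> {"fn": "servo_tool", "kwargs": {
  "motion": [
    [0.03,0.0005,-0.001,0,0.8],
    [0.065,0.0005,-0.002,0,0.8],
    [0.095,0.0005,-0.003,0,0.8],
    [0.112,0.0005,-0.004,0,0.8],
    [0.118,0.0005,-0.004,0,0.8],
    [0.121,0.0005,-0.004,0,0.8],
    [0.122,0.0005,-0.004,0,0.8]
  ]
}}

```text
clock: 21.35
tcp_pos: [0.542, 0.0329, 0.2487]
orientation: [-0.057, 1.535, 0.048]
contact_force: [0.6, -0.8, -1.0]
grip_width: 0.05
```

>>> {"fn": "servo_tool", "kwargs": {
  "motion": [
    [0.001,0.002,-0.001,0,0.8],
    [0.002,0.002,-0.001,0,0.8],
    [0.003,0.002,-0.001,0,0.8],
    [0.003,0.002,-0.001,0,0.8]
  ]
}}

```text
clock: 21.75
tcp_pos: [0.5412, 0.035, 0.2461]
orientation: [-0.057, 1.534, 0.048]
contact_force: [-0.6, -0.2, 0.6]
grip_width: 0.0501
```

>>> {"fn": "servo_tool", "kwargs": {
  "motion": [
    [0.001,0,0,0,0.8],
    [0.0015,0,0,0,0.8],
    [0.0015,0,0,0,0.8]
  ]
}}

```text
clock: 22.05
tcp_pos: [0.5413, 0.0346, 0.2459]
orientation: [-0.056, 1.534, 0.049]
contact_force: [-5.5, -0.6, 15.5]
grip_width: 0.0499
```

Firm contact. I'll release gently and retreat up, then over towards −y.

>>> {"fn": "servo_tool", "kwargs": {
  "motion": [
    [0,0,0,0,0.3],
    [0,0,0,0,0],
    [0,0,0,0,-0.3],
    [0,0,0,0,-0.5],
    [-0.03,0,0,0,-0.5],
    [-0.07,0,0,0,-0.5],
    [-0.11,0,0,0,-0.5],
    [-0.15,0,0,0,-0.5]
  ]
}}

```text
clock: 22.85
tcp_pos: [0.5356, 0.035, 0.3972]
orientation: [-0.056, 1.534, 0.048]
contact_force: [0.4, -0.1, 1.1]
grip_width: 0.064
```

>>> {"fn": "servo_tool", "kwargs": {
  "motion": [
    [-0.04,-0.05,-0.05,0,-0.5],
    [-0.04,-0.1,-0.05,0,-0.5],
    [-0.04,-0.15,-0.05,0,-0.5],
    [-0.04,-0.18,-0.05,0,-0.5],
    [-0.04,-0.18,-0.05,0,-0.5],
    [-0.04,-0.18,-0.05,0,-0.5]
  ]
}}

```text
clock: 23.45
tcp_pos: [0.4958, -0.1494, 0.4365]
orientation: [-0.053, 1.534, 0.045]
contact_force: [0.6, 0.3, -0.5]
grip_width: 0.0638
```

Run:
```python
from h import *
o=get_obs();go(.5,-.1,.4,4,o);np.save('o.npy',[o['tcp_pos'],o['orientation']])
w=save('wrist','pics/w13.png');save('side','pics/d2.png')
a=cv2.imread('pics/w13.png');b=cv2.imread('pics/d2.png')
cv2.imwrite('pics/f.png',np.hstack([a[:,60:460],cv2.resize(b[180:325,150:410][:, 60:200],(400,420),interpolation=cv2.INTER_CUBIC)]))
```

```text
pos [ 0.4958 -0.1494  0.4365] psi 3.6 F [ 0.6  0.3 -0.5] w 0.0638 t 23.45 | go [0.0364 0.0493 0.0059] turn -0.4
```

View pics/f.png

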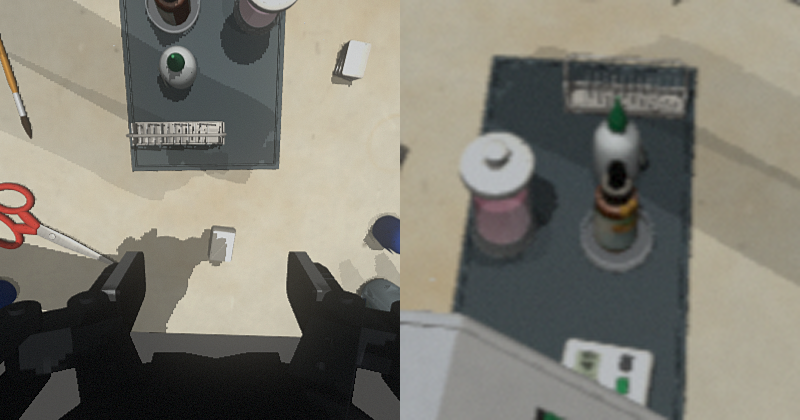

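View 16: all the items stand upright on the mat, with the dropper inside the dish. The dish is at panel (617,237), the jar lid at (497,165) and the oil tip at (618,100). Last numeric check, in mat coordinates:

Run:
```python
from h import *
o=get_obs();P=np.load('o.npy');o['tcp_pos'],o['orientation']=P
M=lambda X:(np.array([[np.cos(A),np.sin(A)],[-np.sin(A),np.cos(A)]])@(X[:2]-MC)).round(4)
s=lambda u,v:(210+(u-400)/2.857,180+v/2.897)
print('dish',M(ray('side',s(617,237),.013)),'jar lid',M(ray('side',s(497,168),.102)),'knob',M(ray('side',s(497,151),.117)),'oil tip',M(ray('side',s(618,100),.101)),'drop top',M(ray('side',s(617,175),.107)))
print('wrist oil nozzle',M(ray('wrist',(236,63),.095,o)),'body',M(ray('wrist',(239,68),.064,o)),'rack',M(ray('wrist',(236,135),.05,o)))
print('foot jar near edge',M(ray('side',s(500,258),.003)))
```

```text
dish [-0.033   0.0054] jar lid [0.0555 0.0077] knob [0.0551 0.0032] oil tip [-0.0284 -0.0606] drop top [-0.0323  0.0104]
wrist oil nozzle [-0.0241 -0.0692] body [-0.0238 -0.069 ] rack [-0.0302 -0.1324]
foot jar near edge [0.0573 0.025 ]
```

The oil bottle reads 3–6 mm off the line (the tool had tilted about 1°). I'll take one more straight-down look, measured by masks and not viewed, before deciding whether to mend it.

>>> {"fn": "servo_tool", "kwargs": {
  "motion": [
    [0,0.05,0,0,-0.5],
    [0,0.09,0,0,-0.5],
    [0,0.09,0,0,-0.5],
    [0,0.09,0,0,-0.5],
    [0,0.09,0,0,-0.5]
  ]
}}

```text
clock: 24.05
tcp_pos: [0.4904, -0.0567, 0.4355]
orientation: [-0.057, 1.535, 0.05]
contact_force: [0.2, -0.0, 0.1]
grip_width: 0.0642
```

Run:
```python
from h import *
o=get_obs();go(.5,-.1,.4,4,o)
im=save('wrist','pics/w14.png');hsv=cv2.cvtColor(im,cv2.COLOR_RGB2HSV)
M=lambda X:(np.array([[np.cos(A),np.sin(A)],[-np.sin(A),np.cos(A)]])@(X[:2]-MC)).round(4)
def blobs(m,lo):
    n,l,s,c=cv2.connectedComponentsWithStats(m)
    return [(s[k].tolist(),c[k].round(1)) for k in range(1,n) if s[k,4]>lo]
p=camera_params('wrist');T=np.array(p['T_tool_cam']);K=np.array(p['mtx']);Rt=R.from_rotvec(o['orientation']).as_matrix()
def pj(x,y,z):
    X=np.r_[mat(x,y),z]; q=K@(T[:3,:3].T@(Rt.T@(X-o['tcp_pos'])-T[:3,3])); return (q[:2]/q[2]).round(1)
print('pred lid',pj(.055,0,.102),'oil',pj(-.03,-.065,.1),'oilbody',pj(-.03,-.065,.05),'dish',pj(-.03,0,.013),'timer',pj(-.03,.13,.023),'rack',pj(-.03,-.13,.03))
for nm,m in(('white',cv2.inRange(hsv,(0,0,130),(180,45,255))),('green',cv2.inRange(hsv,(50,90,20),(90,255,255)))):
    m[300:]=0
    for st,c in blobs(m,120): print(nm,st,c,[M(ray('wrist',(st[0]+st[2]/2,st[1]+st[3]/2),z,o)).tolist() for z in(.023,.06,.1)])
np.save('o.npy',[o['tcp_pos'],o['orientation']])
```

```text
pos [ 0.4904 -0.0567  0.4355] psi 3.9 F [ 0.2 -0.   0.1] w 0.0642 t 24.05 | go [ 0.036  -0.0436  0.0054] turn -0.1
pred lid [327.2  91.4] oil [232.1 166.1] oilbody [236.5 159.5] dish [237.3  97.4] timer [232.4 -41.7] rack [239.6 212.9]
white [0, 0, 285, 272, 48500] [ 97.6 134.3] [[-0.1359, -0.0416], [-0.1228, -0.0397], [-0.1086, -0.0377]]
white [238, 0, 322, 300, 44448] [432.9 166.3] [[0.1557, -0.0581], [0.1406, -0.0547], [0.1243, -0.0509]]
white [225, 143, 31, 29, 422] [241.5 153.9] [[-0.0276, -0.066], [-0.0249, -0.0617], [-0.0221, -0.0571]]
white [534, 235, 26, 15, 244] [548.9 242.4] [[0.3583, -0.1753], [0.3236, -0.1605], [0.286, -0.1444]]
white [67, 260, 29, 11, 226] [ 80.7 265.4] [[-0.2267, -0.1975], [-0.2048, -0.1805], [-0.181, -0.1621]]
green [232, 155, 15, 14, 152] [239. 161.] [[-0.0289, -0.0711], [-0.0261, -0.0664], [-0.0231, -0.0612]]
```

Run:
```python
from h import *
o=get_obs();P=np.load('o.npy');o['tcp_pos'],o['orientation']=P
M=lambda X:(np.array([[np.cos(A),np.sin(A)],[-np.sin(A),np.cos(A)]])@(X[:2]-MC)).round(4)
g=cv2.cvtColor(cv2.imread('pics/w14.png'),cv2.COLOR_BGR2GRAY)
for nm,z,(x0,y0,x1,y1),r in(('lid',.102,(275,40,385,145),(22,34)),('dish',.013,(190,55,285,140),(19,29))):
    c=cv2.HoughCircles(cv2.resize(g[y0:y1,x0:x1],None,fx=4,fy=4,interpolation=cv2.INTER_CUBIC),cv2.HOUGH_GRADIENT,1.5,30,param1=120,param2=30,minRadius=r[0]*4,maxRadius=r[1]*4)
    for q in ([] if c is None else c[0][:3]):
        u,v=q[0]/4+x0,q[1]/4+y0; print(nm,round(u,1),round(v,1),'r',q[2]/4,M(ray('wrist',(u,v),z,o)))
# mat long edges on rows 40..60 and 170..180
for row in(30,185):
    gr=np.diff(cv2.GaussianBlur(g,(3,3),0)[row].astype(int)); print(row,[(i,int(gr[i])) for i in np.where(abs(gr)>22)[0] if 100<i<420])
print(M(ray('wrist',(174,30),.003,o)))
```

```text
lid 334.1 94.6 r 33.3625 [ 0.0611 -0.0026]
lid 327.3 100.2 r 25.075 [ 0.0554 -0.0072]
lid 329.6 87.4 r 24.9625 [0.0569 0.0033]
dish 236.7 97.6 r 25.4875 [-0.0306 -0.0002]
dish 234.8 90.1 r 21.3625 [-0.0325  0.0078]
dish 229.9 100.9 r 20.5 [-0.0383 -0.0038]
30 [(np.int64(180), -51), (np.int64(181), -30), (np.int64(344), 28), (np.int64(345), 32)]
185 [(np.int64(191), -49), (np.int64(192), -28), (np.int64(336), 25), (np.int64(337), 51), (np.int64(338), 25)]
[-0.0972  0.0701]
```

```bash
python3 -c "
from bench import *
o=get_obs();print(o['clock'],o['contact_force']);print(hand_in())"
```

```text
24.1 [-0.50827199 -0.14731721  0.02078287]
the job is handed in; nothing more can be done
None
```

The slide-mounting place is set out on the mat, in the order asked, and I handed the job in at 24.1 s with the gripper touching nothing. I moved the dish first, then the dropper bottle into it, then the oil bottle and the staining jar.

Last checks, in mat coordinates (aims are the asked positions):

| Item | Aim (mm) | Measured (mm) | Note |
|---|---|---|---|
| Dish | (-30, 0) | (-31, 0) | open side up |
| Dropper bottle | middle of dish | not measured as closely | upright in the dish in the last picture; the side view put its top about 5 mm from the dish centre |
| Oil bottle | (-30, -65) | (-25, -64) | about 5 mm off the line |
| Staining jar | (54, 0) | about (55 to 61, 0) | free mat to dish about 31 to 35 mm |

- **Oil bottle:** the tool had tilted by about 1° when I placed it, which probably caused the 5 mm. I left it, because gripping it again beside the dropper bottle risked more than it would gain.
- **Where the checks disagreed:** the side camera gave some positions 3 to 10 mm different along the mat. The circle fit on the jar's lid was unsure, hence the range.
- **Wax block and moulds:** I did not touch them, and they were still in place in the last close picture, though I did not measure them again.

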